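# Wind back the empty label dispenser

### The arm

A 6-joint arm with a two-finger parallel gripper is mounted at the origin on a cart in front of the work surface, level with it; the furniture and walls round the work are solid. World frame = base frame: x ahead of the robot, y to its left, z up, the work surface at z = 0. Lengths are in m, angles in rad, forces in N, time in s.
With the tool pointing down it reaches from about 0.35 to 0.775 m from the base axis. Payload 5.5 kg.
Tool frame: the origin (TCP) lies midway between the tips of the shut fingers; the grasp point (between the pads) lies 19 mm behind it; z points along the fingers, y is the line along which they close (so a half turn about z gives the same grasp; the last joint's range is limited). The gripper opens to 85 mm and grips with 20 to 120 N. Pads are 22 mm wide; open, the fingers measure 114 mm over their backs; the gripper's body (76 mm by 85 mm) begins 54 mm behind the grasp point. The pads swing forward as they close: fully open they stand 13 mm farther back than shut.
Start: joints at [-1.442, 0.313, 0.046, 1.304, 0, 1.431], TCP at [0.153, -0.554, 0.231] pointing down, gripper open.
Joint ranges: [-2.76, 2.76], [-0.86, 1.69], [-1.03, 1.26], [-2.2, 2.34], [-1.47, 1.5], [-3.14, 3.14]. Speed limits (rad/s): [2.57, 2.57, 3.14, 3.14, 3.14, 3.14].

### API

Orientations are given as a unit quaternion [w, x, y, z].
In Python, from workcell import env gives the robot as it stands. The module is installed in compiled form; this text tells all that it offers.
- The arm moves only by the tool carry_out, never from a script. Its argument "series" is a list of rows, each an object with "delta_rot": the turn, a rotation vector about the world's x, y, z normalised to -1 to 1, where 1 is 0.1 rad, a list of three; "travel": the shift along the world's x, y, z normalised to -1 to 1, where 1 is 0.025 m, a list of three; "fingers": the closure, from -1 (fully open) to 1 (shut). In form: [{"delta_rot": [ax, ay, az], "travel": [tx, ty, tz], "fingers": fingers}, ...]. A call has 1 to 5 rows; each row shifts and turns the commanded pose from where the row before left it; what a row does not reach is not made up. A row lasts 1/8 s, in which the tool goes at most 62.5 mm and 10.7 degrees, less where a joint would pass 70% of its speed; a pose out of reach is approached as far as the arm can. A call with a number of a shift or a turn outside -1 to 1 is refused whole. A call with a gripper value outside its range is refused whole. The fingers move at their own pace and stop on an object; "squeeze" is the grip in N (left out, the last holds). Time passes only in rows, so rows that do not move let the fingers close. It gives the time, the measured TCP pose, the force, the opening and the grip force at its end, in the units of the state.
- env.get_state(): the state, without advancing time (a new reading comes with each control period).
- env.read_camera(name): name is "side" or "top" or "wrist"; returns a dict with "color" (384x512x3 uint8, red, green, blue), "fx", "fy", "cx", "cy" (pixels), "world_from_camera" (4x4, takes a point from camera to world coordinates); the wrist camera has in their place "hand_eye" (4x4, takes a point from camera to tool coordinates, whose origin is the TCP and whose axes are the flange's). Camera axes: x right, y up, looking along -z (the intrinsics and any distortion apply to the point x, -y, -z); pixel columns grow to the right and rows downward; lengths in m; the calibration is good to about 2 mm. A picture is of the moment at which its call begins: read the wrist's pose just before it. There is no depth.
- env.hand_in(): hands the job in; it is judged then, once.
The state is a dict: "clock": time; "joint_pos": joint angles; "qvel": joint speeds; "tau": joint torques, N m; "tcp_pos": TCP position; "orientation": TCP orientation; "wrist_force": force on the tool from outside, world axes, zero at the start; "ft_torque": the same for the moment, N m; "finger_gap": finger opening in m; "grip_force": force on a finger pad.
Only numpy, scipy, OpenCV 4.12 (cv2) and the standard library are available. Lean on these libraries where they do the work, as an engineer would, in place of code of your own. Each camera call takes 0.05 s, during which the arm holds its last target. There are 200 camera calls.

### The job

The label dispenser with the bare core needs a new roll. Flip its pawl over so that it lies thrown clear of the ratchet, then turn its knob back (clockwise from above) until the pointed end of the knob stands at the index post, and leave the pawl thrown clear. Do not touch the dispenser that still has its full roll.

Things in the scene. Friction and masses are not known exactly. Their poses are not given: they have to be found in the camera images.
- dispenser: Label dispenser with the bare core: under its toothed wheel only a 34 mm core, so bare flange shows round the wheel. Fixed; round grey foot 112 mm across, with a tail that bears the pawl. Origin on the wheel's vertical axis at table height, z up, x along the tail to the pawl; index post (59 mm high) on the -x side, 44 to 55 mm from the axis. A tall can opener stands to the right of the dispensers.
- dispenser_knob (a point): Grip point of that dispenser's knob: on the axis, 77 mm above the table; its x axis points to the knob's blunt end, -x to the pointed end. The knob is a black upright bar 14 mm thick, from 61 to 89 mm high, reaching 24 mm from the axis at the blunt and 29 mm at the pointed end (white line on top). Toothed steel wheel below it: 76 mm across, top 52 mm high.
- dispenser_wheel (a joint): Turn of knob and wheel, rad: 0 with the pointed end at the index post (dispenser's -x), growing counter-clockwise from above (feeding, which clicks past the pawl). Starts 0.8 to 1.35. With the pawl in, the 12-tooth ratchet stops the knob within one tooth (0.52) of turning back (clockwise); do not force it. With the pawl off it turns with 0.06 N m and stays where it is left.
- dispenser_pawl (a joint): Pawl, rad; hinge along the dispenser's y at x 76, z 56 mm. 0.03 to 0.17: in the teeth. Grows as its lever swings away from the knob; falls back in below 0.65, falls on outward beyond 0.8, to its stop at 1.92 (lever level outward, ball at x 132, z 61 mm; arm standing up to z 103 mm at x 75 to 95). Needs under 1 N.
- dispenser_ball (a point): Centre of the 14 mm black ball on the pawl's thumb lever (8 mm rod, 56 mm long from the hinge). Pawl in: the lever stands up, leaning 25 degrees to the knob, ball at x 52, z 107 mm in the dispenser's frame. Pushed level along the dispenser's +x from the knob's side until it is at x 100 mm or more (lever well past upright), it falls over by itself.
- full_dispenser: The same kind of dispenser, same sizes and frame, but with a full white paper roll, 96 mm across, 23 mm tall, under its toothed wheel. To be left untouched.

How it is judged:
On the way:
1. the pawl of the dispenser with the bare core is thrown clear while its knob still stands past the index post (value of joint dispenser_pawl above 1.3 rad and value of joint dispenser_wheel above 0.5 rad), for 0.2 s.
At the end, for the whole second after the job is handed in: The knob of the dispenser with the bare core is at rest with its pointed end within 0.2 rad (11 degrees) of the index post, and its pawl lies thrown clear (beyond 1.3 rad) (value of joint dispenser_pawl above 1.3 rad and value of joint dispenser_wheel between -0.2 and 0.2 rad and velocity of joint dispenser_wheel between -0.05 and 0.05 rad/s); the robot touches nothing.
It fails at once if the robot touches the dispenser with the full roll (more than 3 N) (contact force between full_dispenser and the fingers above 3 N or contact force between full_dispenser and the arm above 3 N).
It also fails if it takes over 54 s, if anything falls off the work surface, if the arm or the gripper's body presses on something with over 40 N, if the wrist force passes 120 N, or if a joint passes its speed limit or range.

## Working session

There is one attempt and no reset: what is moved stays moved. The work goes in short steps, Python scripts to look and compute and a tool call to move; the robot and the scene stay as the last step left them, time stands still between calls to the robot, and variables do not carry over. Pictures are saved under pics/ and viewed, at most 10 in all, crops included, and the job is handed in when it is done.

Besides the shell and the picture viewer there is one more tool, called as name([rows], argument=value, ...), one row to a line, values as JSON. carry_out: Moves the arm, as the interface text tells. Its arguments: {"type":"object","properties":{"series":{"type":"array","items":{"type":"object","properties":{"delta_rot":{"type":"array","items":{"type":"number"}},"travel":{"type":"array","items":{"type":"number"}},"fingers":{"type":"number"}}}},"squeeze":{"type":"number"}},"required":["series"]}

```bash
mkdir -p pics
cat > h.py <<'E'
import numpy as np,cv2,json
from workcell import env
def snap(n,f):
    s=env.get_state();c=env.read_camera(n);cv2.imwrite(f'pics/{f}.png',c['color'][:,:,::-1])
    k={a:np.array(c[a]).tolist() for a in c if a!='color'}; k['tcp']=list(map(float,s['tcp_pos']));k['q']=list(map(float,s['orientation']))
    json.dump(k,open(f'pics/{f}.json','w'));return s,c
def ray(f,u,v):
    k=json.load(open(f'pics/{f}.json'))
    if 'world_from_camera' in k: T=np.array(k['world_from_camera'])
    else:
        from scipy.spatial.transform import Rotation as R
        W=np.eye(4);q=k['q'];W[:3,:3]=R.from_quat(q[1:]+q[:1]).as_matrix();W[:3,3]=k['tcp'];T=W@np.array(k['hand_eye'])
    K=np.array([[k['fx'],0,k['cx']],[0,k['fy'],k['cy']],[0,0,1.]])
    d=k.get('distortion',k.get('dist'))
    p=cv2.undistortPoints(np.array([[[u,v]]],float),K,np.array(d,float) if d is not None else None)[0,0]
    r=T[:3,:3]@np.array([p[0],-p[1],-1]);return T[:3,3],r/np.linalg.norm(r)
def onz(f,u,v,z):
    o,d=ray(f,u,v);return o+d*(z-o[2])/d[2]
def tri(*o):
    A=np.zeros((3,3));b=np.zeros(3)
    for x in o:
        p,d=ray(*x);P=np.eye(3)-np.outer(d,d);A+=P;b+=P@p
    X=np.linalg.solve(A,b)
    return X,[float(np.linalg.norm(np.cross(X-ray(*x)[0],ray(*x)[1]))) for x in o]
E
python3 - <<'E'
from h import *
for n in ('top','side'):
    s,c=snap(n,n+'0');print({a:np.round(c[a],3).tolist() for a in c if a!='color'})
print(s)
a=[cv2.imread(f'pics/{n}0.png') for n in('top','side')]
cv2.imwrite('pics/both.png',cv2.resize(np.vstack(a),None,fx=.78,fy=.78))
E
```

```text
{'fx': 381.421, 'fy': 381.421, 'cx': 252.831, 'cy': 190.763, 'world_from_camera': [[0.01, 0.992, -0.128, 0.398], [-1.0, 0.01, 0.004, 0.227], [0.006, 0.128, 0.992, 0.95], [0.0, 0.0, 0.0, 1.0]]}
{'fx': 367.084, 'fy': 367.084, 'cx': 258.969, 'cy': 188.441, 'world_from_camera': [[-0.999, -0.025, 0.038, 0.531], [0.045, -0.406, 0.913, 1.021], [-0.007, 0.913, 0.407, 0.441], [0.0, 0.0, 0.0, 1.0]]}
{'clock': 0.05, 'joint_pos': array([-1.44159887e+00,  3.13979824e-01,  4.49972493e-02,  1.30361259e+00,
        5.25309617e-06,  1.43122049e+00]), 'qvel': array([ 0.00159978, -0.00033501,  0.00121185, -0.00049195, -0.00115143,
        0.0015112 ]), 'tau': array([ 3.63630097e-03, -4.82156432e+01,  2.99548584e+01,  1.32732239e-02,
       -7.27524093e-05,  1.96322894e-06]), 'tcp_pos': array([ 0.15263031, -0.55384644,  0.23042806]), 'orientation': array([-8.99392810e-04,  9.90983295e-01,  1.33982460e-01,  7.29374328e-06]), 'wrist_force': array([ 0.45067282, -0.37084121,  0.34602376]), 'ft_torque': array([-0.02326141, -0.04873971,  0.01088044]), 'grip_force': 0.0, 'finger_gap': 0.08547052370216607}
```

View pics/top0.png

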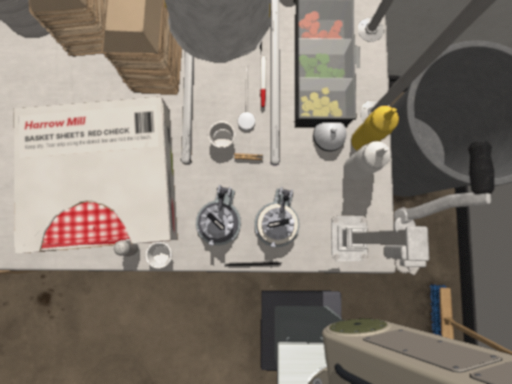

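View pics/side0.png

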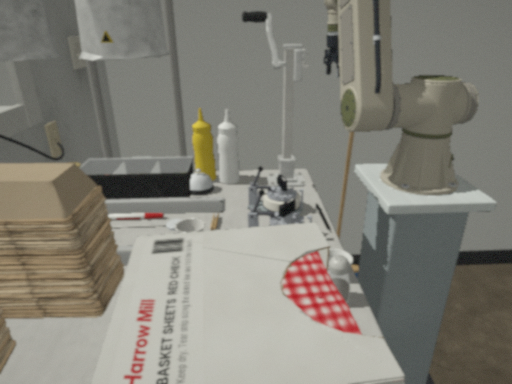

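The top view shows the dispensers at about (218,222) and (277,223), with their tails pointing up the picture. The right one looks ringed with white, which would be the full roll. The can opener is at about (350,240). I'll enlarge both views.

Run:
```python
from h import *
a=cv2.imread('pics/top0.png')[180:250,190:310];b=cv2.imread('pics/side0.png')[155:230,235:335]
a=cv2.resize(a,(600,350),interpolation=3);b=cv2.resize(b,(333,250),interpolation=3)
o=np.zeros((600,600,3),np.uint8);o[:350]=a;o[350:,:333]=b;cv2.imwrite('pics/z.png',o)
for p in((218,222),(277,223)): print(onz('top0',*p,.052))
```

```text
[0.43965428 0.30417017 0.052     ]
[0.43866693 0.16555087 0.052     ]
```

View pics/z.png

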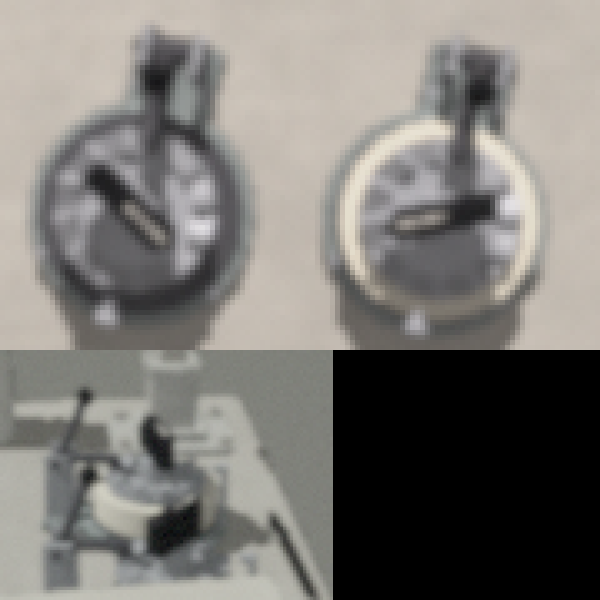

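The left dispenser (y≈0.30) has the bare grey flange. The right one has the cream roll, so it is the one to avoid. Next I'll place the can opener and the target parts.

Run:
```python
from h import *
T=lambda u,v:(190+u/5,180+v/5)   # crop->top0
S=lambda u,v:(235+u/3.33,155+(v-350)/3.33)
print('opener top',tri(('top0',413,245),('side0',295,45)))
print('crank',tri(('top0',482,165),('side0',255,17)))
for z in(0,.2,.4):print(z,[onz('top0',*p,z).round(3)[:2].tolist() for p in((335,220),(335,258),(425,235),(425,265))])
for z in(.0,.062):print('post',onz('top0',*T(107,315),z),onz('top0',*T(415,322),z))
print('knob ends z.089',onz('top0',*T(163,240),.089),onz('top0',*T(95,172),.089))
print('flange ctr',onz('top0',*T(147,210),.025))
print('ball z.107',onz('top0',*T(157,75),.107),'full',onz('top0',*T(482,90),.107))
print('side balls',tri(('top0',*T(157,75)),('side0',*S(88,475))),tri(('top0',*T(482,90)),('side0',*S(85,396))))
print('pivot',onz('top0',*T(178,70),.056))
```

```text
opener top (array([ 0.3916711 , -0.00847244,  0.39217671]), [0.0018375582699940037, 0.0018375582699940356])
crank (array([ 0.49522192, -0.0740988 ,  0.46130862]), [0.0033678325486143214, 0.0033678325486143786])
0 [[0.45, 0.017], [0.357, 0.019], [0.415, -0.205], [0.342, -0.202]]
0.2 [[0.439, 0.062], [0.365, 0.063], [0.411, -0.114], [0.354, -0.112]]
0.4 [[0.428, 0.106], [0.374, 0.107], [0.408, -0.023], [0.366, -0.021]]
post [0.39019938 0.32380886 0.        ] [0.38821713 0.17179009 0.        ]
post [0.39073557 0.31749869 0.062     ] [0.38888265 0.17539805 0.062     ]
knob ends z.089 [0.42460414 0.29037686 0.089     ] [0.45487152 0.32166345 0.089     ]
flange ctr [0.44092687 0.3031018  0.025     ]
ball z.107 [0.497136   0.29316136 0.107     ] full [0.49189039 0.14847496 0.107     ]
side balls (array([0.4959944 , 0.29328632, 0.10674835]), [0.001168834322499299, 0.0011688343224993552]) (array([0.49081038, 0.14856079, 0.10669416]), [0.0011118740913433252, 0.00111187409134328])
pivot [0.50558366 0.28729538 0.056     ]
```

Check on the measurements: both balls triangulate to z≈0.107, as expected. The bare dispenser is at about (0.441, 0.304) with a yaw of about -13°, and its knob is at about 0.9–1.05 rad. The opener reaches z≈0.46, so I'll rise above it first.

carry_out([
  {"travel":[0.4,0.6,1],"delta_rot":[0,0,1],"fingers":1},
  {"travel":[0.4,0.6,1],"delta_rot":[0,0,1],"fingers":1},
  {"travel":[0.4,0.6,1],"delta_rot":[0,0,1],"fingers":1},
  {"travel":[0.4,0.6,1],"delta_rot":[0,0,1],"fingers":1},
  {"travel":[0.4,0.6,1],"delta_rot":[0,0,1],"fingers":1},
])

```text
clock: 0.72
tcp_pos: [0.2029, -0.4787, 0.3567]
orientation: [-0.0, 0.926, 0.377, 0.0]
wrist_force: [1.4, -0.5, -0.3]
finger_gap: 0.0003
grip_force: 0.0
```

carry_out([
  {"travel":[0.4,0.4,1],"delta_rot":[0,0,1],"fingers":1},
  {"travel":[0.4,0.4,1],"delta_rot":[0,0,1],"fingers":1},
  {"travel":[0.4,0.4,1],"delta_rot":[0,0,1],"fingers":1},
  {"travel":[0.4,0.4,1],"delta_rot":[0,0,1],"fingers":1},
  {"travel":[0.4,0.4,1],"delta_rot":[0,0,1],"fingers":1},
])

```text
clock: 1.35
tcp_pos: [0.2529, -0.4289, 0.4818]
orientation: [-0.0, 0.804, 0.594, 0.0]
wrist_force: [-0.5, -0.2, -0.2]
finger_gap: 0.0005
grip_force: 0.0
```

Run:
```python
from h import *
s,c=snap('side','side1');print(s)
```

```text
{'clock': 1.35, 'joint_pos': array([-1.19934580e+00,  2.38381357e-01,  5.68850198e-01,  1.90186013e+00,
        3.66655914e-05,  6.70170859e-01]), 'qvel': array([ 0.20786417,  0.14124884,  0.71475772,  0.5767658 ,  0.00212749,
       -0.58579   ]), 'tau': array([-1.01759121e+00, -4.20318997e+01,  2.48950231e+01, -7.74229020e-01,
       -7.11159038e-03,  6.17255755e-01]), 'tcp_pos': array([ 0.2529427 , -0.42891306,  0.48180639]), 'orientation': array([-2.82336466e-04,  8.04455514e-01,  5.94012826e-01,  9.54899248e-05]), 'wrist_force': array([-0.4893884 , -0.17646098, -0.22536575]), 'ft_torque': array([-0.0230448 ,  0.00593098,  0.0499444 ]), 'grip_force': 0.0, 'finger_gap': 0.0004704970423425573}
```

View pics/side1.png

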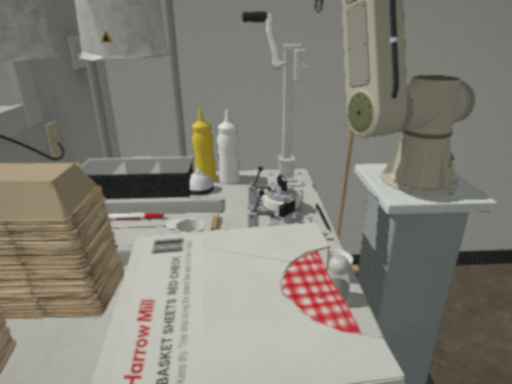

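The arm is clear and its links rise close to the base. The crank tip is at about (255,17), so I'll pass over it at z≈0.53.

carry_out([
  {"travel":[0.8,0.8,0.4],"delta_rot":[0,0,1],"fingers":1},
  {"travel":[0.8,0.8,0.4],"delta_rot":[0,0,1],"fingers":1},
  {"travel":[0.8,0.8,0.4],"delta_rot":[0,0,1],"fingers":1},
  {"travel":[0.8,0.8,0.4],"delta_rot":[0,0,1],"fingers":1},
  {"travel":[0.8,0.8,0.4],"delta_rot":[0,0,1],"fingers":1},
])

```text
clock: 2.02
tcp_pos: [0.3532, -0.329, 0.5309]
orientation: [-0.0, 0.633, 0.774, 0.0]
wrist_force: [-0.5, -0.0, -0.0]
finger_gap: 0.0002
grip_force: 0.0
```

carry_out([
  {"travel":[0.7,1,0],"delta_rot":[0,0,1],"fingers":1},
  {"travel":[0.7,1,0],"delta_rot":[0,0,1],"fingers":1},
  {"travel":[0.7,1,0],"delta_rot":[0,0,1],"fingers":1},
  {"travel":[0.7,1,0],"delta_rot":[0,0,1],"fingers":1},
  {"travel":[0.7,1,0],"delta_rot":[0,0,1],"fingers":1},
])

```text
clock: 2.65
tcp_pos: [0.4407, -0.2039, 0.5306]
orientation: [-0.0, 0.422, 0.907, 0.0]
wrist_force: [-1.0, -0.2, 0.2]
finger_gap: -0.0
grip_force: 0.0
```

carry_out([
  {"travel":[0.4,1,0],"delta_rot":[0,0,1],"fingers":1},
  {"travel":[0.4,1,0],"delta_rot":[0,0,1],"fingers":1},
  {"travel":[0.3,1,0],"delta_rot":[0,0,1],"fingers":1},
  {"travel":[0.3,1,0],"delta_rot":[0,0,1],"fingers":1},
  {"travel":[0.2,1,0],"delta_rot":[0,0,1],"fingers":1},
])

```text
clock: 3.28
tcp_pos: [0.4806, -0.0789, 0.5304]
orientation: [-0.001, 0.184, 0.983, 0.0]
wrist_force: [1.4, -0.1, 0.2]
finger_gap: -0.0002
grip_force: 0.0
```

carry_out([
  {"travel":[0,1,0],"delta_rot":[0,0,1],"fingers":1},
  {"travel":[0,1,0],"delta_rot":[0,0,0.4],"fingers":1},
  {"travel":[0,1,0],"fingers":1,"delta_rot":[0,0,0]},
  {"travel":[0,1,0],"fingers":1,"delta_rot":[0,0,0]},
  {"travel":[0,1,0],"fingers":1,"delta_rot":[0,0,0]},
])

```text
clock: 3.9
tcp_pos: [0.4804, 0.0461, 0.5305]
orientation: [-0.0, 0.117, 0.993, -0.0]
wrist_force: [-0.5, -0.1, 0.1]
finger_gap: -0.0002
grip_force: 0.0
```

carry_out([
  {"travel":[-0.2,1,0],"fingers":1,"delta_rot":[0,0,0]},
  {"travel":[-0.2,1,0],"fingers":1,"delta_rot":[0,0,0]},
  {"travel":[-0.4,1,0],"fingers":1,"delta_rot":[0,0,0]},
  {"travel":[-0.4,1,0],"fingers":1,"delta_rot":[0,0,0]},
  {"travel":[-0.4,1,0],"fingers":1,"delta_rot":[0,0,0]},
])

```text
clock: 4.53
tcp_pos: [0.4401, 0.1712, 0.5305]
orientation: [-0.0, 0.117, 0.993, -0.0]
wrist_force: [0.5, 0.2, 0.4]
finger_gap: 0.0001
grip_force: 0.0
```

carry_out([
  {"travel":[-0.2,1,-0.8],"fingers":1,"delta_rot":[0,0,0]},
  {"travel":[-0.2,1,-0.8],"fingers":1,"delta_rot":[0,0,0]},
  {"travel":[-0.2,1,-1],"fingers":1,"delta_rot":[0,0,0]},
  {"travel":[-0.2,1,-1],"fingers":1,"delta_rot":[0,0,0]},
  {"travel":[-0.2,1,-1],"fingers":1,"delta_rot":[0,0,0]},
])

```text
clock: 5.15
tcp_pos: [0.415, 0.2961, 0.4145]
orientation: [-0.0, 0.117, 0.993, -0.0]
wrist_force: [-0.1, 0.1, 0.1]
finger_gap: 0.0001
grip_force: 0.0
```

Run:
```python
from h import *
s,c=snap('wrist','w1');print(s['tcp_pos'],s['orientation'],s['joint_pos'],np.round(c['hand_eye'],3).tolist(),c['fx'],c.keys())
```

```text
[0.41496594 0.29611081 0.41454428] [-3.51816530e-04  1.16925367e-01  9.93140599e-01 -2.93104562e-04] [ 4.62262858e-01  2.07548983e-01  3.53771582e-01  1.71792869e+00
 -1.05228907e-04  6.96649819e-01] [[-0.0, 0.955, 0.297, 0.076], [1.0, 0.0, -0.0, -0.002], [-0.0, 0.297, -0.955, -0.142], [0.0, 0.0, 0.0, 1.0]] 302.5808262033288 dict_keys(['color', 'fx', 'fy', 'cx', 'cy', 'hand_eye'])
```

View pics/w1.png

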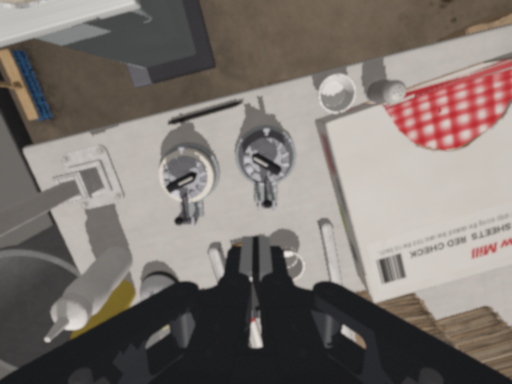

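The wrist view shows the bare dispenser (knob at 267,161, ball at 266,202) and the full one (185,180). I'll go closer and measure again.

carry_out([
  {"travel":[0,0,-1],"fingers":1,"delta_rot":[0,0,0]},
  {"travel":[0,0,-1],"fingers":1,"delta_rot":[0,0,0]},
  {"travel":[0,0,-1],"fingers":1,"delta_rot":[0,0,0]},
  {"travel":[0,0,-1],"fingers":1,"delta_rot":[0,0,0]},
  {"travel":[0,0,-1],"fingers":1,"delta_rot":[0,0,0]},
])

```text
clock: 5.82
tcp_pos: [0.415, 0.295, 0.2899]
orientation: [-0.0, 0.117, 0.993, -0.0]
wrist_force: [-0.2, 0.6, 1.0]
finger_gap: 0.0002
grip_force: 0.0
```

carry_out([
  {"travel":[0,0,-1],"fingers":1,"delta_rot":[0,0,0]},
  {"travel":[0,0,-1],"fingers":1,"delta_rot":[0,0,0]},
  {"travel":[0,0,0],"fingers":1,"delta_rot":[0,0,0]},
])

```text
clock: 6.2
tcp_pos: [0.4139, 0.2945, 0.2391]
orientation: [-0.002, 0.117, 0.993, -0.001]
wrist_force: [-1.1, -0.2, 0.5]
finger_gap: -0.0001
grip_force: 0.0
```

Run:
```python
from h import *
s,c=snap('wrist','w2');print(s['tcp_pos'])
cv2.imwrite('pics/w2c.png',c['color'][60:340,120:420,::-1].repeat(2,0).repeat(2,1))
```

```text
[0.41385216 0.29449481 0.23907268]
```

View pics/w2c.png

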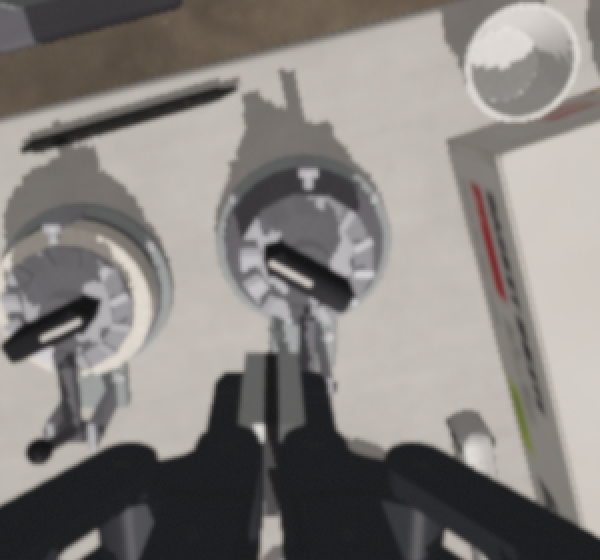

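Crop of the close view: post top (309,175), knob's pointed end (271,252), blunt end (350,287) and wheel centre about (308,250).

Run:
```python
from h import *
C=lambda u,v:(120+u/2,60+v/2)
T=lambda u,v:(190+u/5,180+v/5)
S=lambda u,v:(235+u/3.33,155+(v-350)/3.33)
p=onz('w2',*C(270,254),.089);b=onz('w2',*C(351,286),.089);print('knob',p,b,np.linalg.norm(p-b),np.degrees(np.arctan2(*(p-b)[1::-1])))
print('white line',[onz('w2',*C(*q),.089)[:2] for q in((272,262),(312,285))])
print('post',onz('w2',*C(309,174),.059))
print('knob tri',tri(('w2',*C(270,254)),('top0',*T(165,243))),tri(('w2',*C(351,286)),('top0',*T(90,170))))
# flange circle at z~? : dark flange outline in w2 crop
for u,v in((231,235),(388,235),(309,158)):print('foot/flange',onz('w2',*C(u,v),.027)[:2],onz('w2',*C(u,v),.0)[:2])
print('post tri',tri(('w2',*C(309,174)),('top0',*T(107,315))))
```

```text
knob [0.41999866 0.29075698 0.089     ] [0.44601385 0.32697008 0.089     ] 0.0445889995954844 -125.6931529160063
white line [array([0.42430018, 0.29076457]), array([0.44089563, 0.30775722])]
post [0.39003452 0.31911199 0.059     ]
knob tri (array([0.42349872, 0.29012443, 0.07665771]), [0.00025480736086389873, 0.00025480736086383986]) (array([0.45811052, 0.32828606, 0.05521444]), [0.0005521770471737501, 0.000552177047173814])
foot/flange [0.41992295 0.26639443] [0.42599415 0.26300149]
foot/flange [0.44179302 0.35832268] [0.44953135 0.36193734]
foot/flange [0.38592925 0.32190861] [0.38940914 0.32274746]
post tri (array([0.39084207, 0.31887259, 0.05250775]), [0.00044754796977247767, 0.00044754796977256994])
```

Axis at about (0.443, 0.305), yaw -13.5°, knob at about 1.03 rad. I'll go down over the knob behind the ball and then check.

carry_out([
  {"travel":[0.65,0.08,-0.9],"fingers":1,"delta_rot":[0,0,0]},
  {"travel":[0.65,0.08,-0.9],"fingers":1,"delta_rot":[0,0,0]},
  {"travel":[0.65,0.08,-0.9],"fingers":1,"delta_rot":[0,0,0]},
  {"travel":[0,0,-0.9],"fingers":1,"delta_rot":[0,0,0]},
  {"travel":[0,0,0],"fingers":1,"delta_rot":[0,0,0]},
])

```text
clock: 6.88
tcp_pos: [0.4635, 0.3012, 0.1507]
orientation: [-0.001, 0.116, 0.993, -0.001]
wrist_force: [-0.9, -0.4, -0.6]
finger_gap: 0.0001
grip_force: 0.0
```

Run:
```python
from h import *
s,c=snap('wrist','w3');print(s['tcp_pos'],s['wrist_force'])
snap('side','side3')
o=np.zeros((384,800,3),np.uint8);o[:,:512]=c['color'][:,:,::-1];o[:288,512:]=cv2.resize(cv2.imread('pics/side3.png')[140:240,235:335],(288,288),interpolation=3);cv2.imwrite('pics/z3.png',o)
```

```text
[0.46354179 0.30116864 0.15074481] [-0.85609745 -0.38728378 -0.64773564]
```

View pics/z3.png

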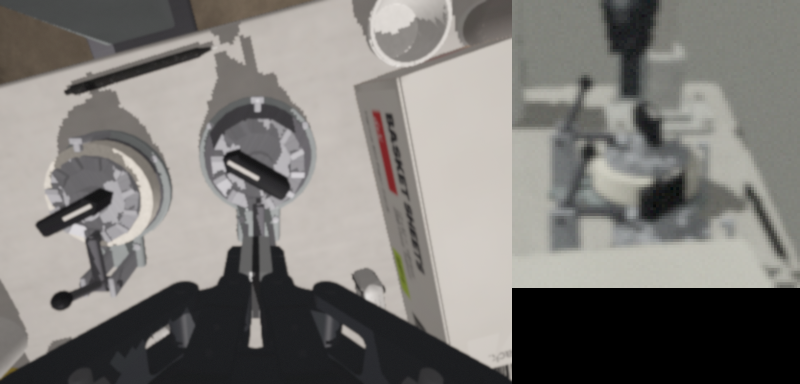

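The fingers (column 258) line up with the lever (column 257), and the tips sit between the knob and the ball. Now I'll go down and push.

carry_out([
  {"travel":[-0.04,-0.04,-0.8],"fingers":1,"delta_rot":[0,0,0]},
  {"travel":[0,0,-0.8],"fingers":1,"delta_rot":[0,0,0]},
  {"travel":[0,0,-0.55],"fingers":1,"delta_rot":[0,0,0]},
  {"travel":[0,0,0],"fingers":1,"delta_rot":[0,0,0]},
])

```text
clock: 7.48
tcp_pos: [0.4627, 0.3005, 0.0975]
orientation: [-0.0, 0.116, 0.993, -0.0]
wrist_force: [-0.1, -0.2, -0.8]
finger_gap: 0.0002
grip_force: 0.0
```

carry_out([
  {"travel":[0.5,-0.12,0],"fingers":1,"delta_rot":[0,0,0]},
  {"travel":[0.5,-0.12,0],"fingers":1,"delta_rot":[0,0,0]},
  {"travel":[0.5,-0.12,0],"fingers":1,"delta_rot":[0,0,0]},
  {"travel":[0.5,-0.12,0],"fingers":1,"delta_rot":[0,0,0]},
  {"travel":[0.5,-0.12,0],"fingers":1,"delta_rot":[0,0,0]},
])

```text
clock: 8.1
tcp_pos: [0.5266, 0.2852, 0.0975]
orientation: [0.0, 0.116, 0.993, 0.0]
wrist_force: [0.6, -0.4, 0.9]
finger_gap: -0.0001
grip_force: 0.0
```

carry_out([
  {"travel":[0.4,-0.1,0],"fingers":1,"delta_rot":[0,0,0]},
  {"travel":[0,0,0.5],"fingers":1,"delta_rot":[0,0,0]},
  {"travel":[0,0,1],"fingers":1,"delta_rot":[0,0,0]},
  {"travel":[0,0,1],"fingers":1,"delta_rot":[0,0,0]},
  {"travel":[-0.5,0.1,1],"fingers":1,"delta_rot":[0,0,0]},
])

```text
clock: 8.72
tcp_pos: [0.523, 0.2856, 0.1867]
orientation: [0.0, 0.116, 0.993, 0.0]
wrist_force: [0.1, -0.7, -0.0]
finger_gap: -0.0
grip_force: 0.0
```

carry_out([
  {"travel":[-0.8,0.2,0.6],"fingers":-0.2,"delta_rot":[0,0,1]},
  {"travel":[-1,0.3,0.5],"fingers":-0.2,"delta_rot":[0,0,1]},
  {"travel":[-1,0.3,0],"fingers":-0.2,"delta_rot":[0,0,1]},
  {"travel":[-1,0.2,0],"fingers":-0.2,"delta_rot":[0,0,1]},
  {"travel":[0,0,0],"fingers":-0.2,"delta_rot":[0,0,1]},
])

```text
clock: 9.35
tcp_pos: [0.4256, 0.3111, 0.2139]
orientation: [0.0, -0.136, 0.991, 0.0]
wrist_force: [-0.2, 0.5, -0.4]
finger_gap: 0.0513
grip_force: 0.0
```

Run:
```python
from h import *
s,c=snap('wrist','w4');print(s['tcp_pos'],s['orientation'],s['finger_gap'])
snap('side','side4')
o=np.zeros((384,800,3),np.uint8);o[:,:512]=c['color'][:,:,::-1];o[:288,512:]=cv2.resize(cv2.imread('pics/side4.png')[140:240,235:335],(288,288),interpolation=3);cv2.imwrite('pics/z4.png',o)
```

```text
[0.42563132 0.31105768 0.21391488] [ 3.25419977e-06 -1.35984285e-01  9.90710966e-01  2.37222368e-04] 0.05125394189328652
```

View pics/z4.png

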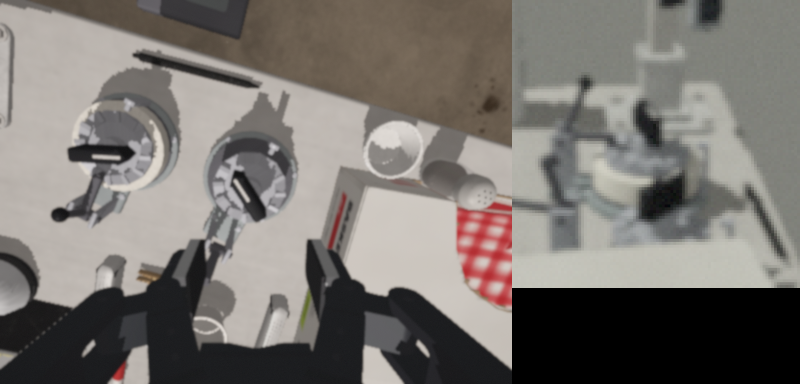

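The pawl lies thrown outward in the side view. The knob now shows at (235,176) to (260,215) in the wrist picture. Next I'll triangulate it for the grasp.

Run:
```python
from h import *
# white line on the knob top by brightness inside the dark bar, in several views
for f,(u,v) in dict(w3=(243,170),w4=(243,189)).items():
    g=cv2.cvtColor(cv2.imread(f'pics/{f}.png'),cv2.COLOR_BGR2GRAY)
    m=np.zeros_like(g);cv2.circle(m,(u,v),34,255,-1);k=((g<50)&(m>0)).astype(np.uint8)
    n,l,st,ce=cv2.connectedComponentsWithStats(k);i=1+np.argmax(st[1:,4]);k=cv2.morphologyEx((l==i).astype(np.uint8),3,np.ones((5,5)))
    c=max(cv2.findContours(k,0,1)[0],key=cv2.contourArea);r=cv2.minAreaRect(c);b=cv2.boxPoints(r)
    print(f,r)
    e=sorted([(b[i]+b[(i+1)%4])/2 for i in range(4)],key=lambda p:-np.hypot(*(p-np.array(r[0]))))[:2]
    e.sort(key=lambda p:p[0]);P=[onz(f,*p,.087) for p in e];d=P[0]-P[1]
    w=((g>110)&(cv2.erode(cv2.fillConvexPoly(np.zeros_like(g),cv2.convexHull(c),1),np.ones((5,5)))>0)).astype(np.uint8)
    wc=np.argwhere(w)[:,::-1].astype(float);W=[onz(f,*p,.089)[:2] for p in wc];W=np.array(W)
    mu=W.mean(0);ax=np.linalg.svd(W-mu)[2][0];t=(W-mu)@ax
    print(P,np.linalg.norm(d),np.degrees(np.arctan2(d[1],d[0]))%360,'line',mu,np.degrees(np.arctan2(ax[1],ax[0])),np.ptp(t),len(W))
print('pt',tri(('w2',255,187),('w3',228,157),('w4',236,175)))
print('post',tri(('w2',274.5,147),('w3',258,102),('w4',252,138)))
```

```text
w3 ((251.4764404296875, 166.54244995117188), (56.52883529663086, 16.026216506958008), 29.05460548400879)
[array([0.41821362, 0.29032459, 0.087     ]), array([0.44493041, 0.31905677, 0.087     ])] 0.0392342375034442 227.0816024411583 line [0.43074918 0.29907673] 46.898666889663204 0.02427389327112529 42
w4 ((249.8235321044922, 193.20587158203125), (53.3360595703125, 10.461413383483887), 59.03623962402344)<stdin>:13: RuntimeWarning: Mean of empty slice.
  ret = ret.dtype.type(ret / rcount)
Traceback (most recent call last):
numpy.linalg.LinAlgError: 1-dimensional array given. Array must be at least two-dimensional
```

Run:
```python
from h import *
print('post',tri(('w2',274.5,147),('w3',258,102),('w4',252,138)),tri(('w3',258,102),('w4',252,138),('top0',211.4,243)))
print('pt',tri(('w3',228,157),('w4',236,175)))
for f,p,b in(('w3',(228,157),(287,190)),('w4',(236,176),(261,216)),('w2',(255,187),(295,203))):
    P=onz(f,*p,.089);B=onz(f,*b,.089);d=P-B;print(f,P[:2],B[:2],np.linalg.norm(d),np.degrees(np.arctan2(d[1],d[0]))%360,'axis',(B+d/np.linalg.norm(d)*.024)[:2],(P-d/np.linalg.norm(d)*.029)[:2])
```

```text
post (array([0.39133793, 0.31162215, 0.03726203]), [0.008285563122407994, 0.0073736248657518795, 0.015511680588808637]) (array([0.38927352, 0.31041513, 0.06722034]), [0.008550180124294114, 0.015225151276996978, 0.006691826288721428])
pt (array([0.42195718, 0.28970976, 0.07987087]), [0.00040129478140813146, 0.00040129478140813775])
w3 [0.42088646 0.29066281] [0.45303668 0.32493166] 0.046989265432907094 226.82699545437546 axis [0.4366158  0.30742867] [0.44072836 0.31181225]
w4 [0.42022373 0.29014355] [0.45148412 0.32263739] 0.04508947846242013 226.10835520982044 axis [0.434845   0.30534173] [0.44032934 0.31104247]
w2 [0.41999866 0.29075698] [0.44589611 0.3264746 ] 0.04411832446614785 234.05560581747113 axis [0.43180812 0.30704452] [0.43702166 0.314235  ]
```

The axis estimates differ by up to 5 mm across the knob. I'll hover low, aligned with the knob, and judge the centring from the picture.

carry_out([
  {"travel":[0.2,0,-0.4],"fingers":-0.2,"delta_rot":[0,0,1]},
  {"travel":[0.2,0,-0.4],"fingers":-0.2,"delta_rot":[0,0,1]},
  {"travel":[0.2,-0.1,-0.4],"fingers":-0.2,"delta_rot":[0,0,1]},
  {"travel":[0,-0.1,-0.4],"fingers":-0.2,"delta_rot":[0,0,1]},
  {"travel":[0,0,-0.4],"fingers":-0.2,"delta_rot":[0,0,1]},
])

```text
clock: 10.07
tcp_pos: [0.4432, 0.3054, 0.1627]
orientation: [0.0, -0.375, 0.927, 0.0]
wrist_force: [0.3, 0.2, -0.0]
finger_gap: 0.0512
grip_force: 0.0
```

carry_out([
  {"travel":[0,0,-0.5],"fingers":-0.2,"delta_rot":[0,0,0.4]},
  {"travel":[0,0,0],"fingers":-0.2,"delta_rot":[0,0,0]},
  {"travel":[0,0,0],"fingers":-0.2,"delta_rot":[0,0,0]},
])

```text
clock: 10.45
tcp_pos: [0.4432, 0.3057, 0.1507]
orientation: [0.0, -0.392, 0.92, 0.0]
wrist_force: [0.7, 0.5, -0.4]
finger_gap: 0.0511
grip_force: 0.0
```

Run:
```python
from h import *
s,c=snap('wrist','w5');q=s['orientation'];print(s['tcp_pos'],'y yaw',np.degrees(2*np.arctan2(q[2],q[1]))-90,s['finger_gap'],c['cx'])
cv2.imwrite('pics/w5c.png',c['color'][80:370,110:410,::-1].repeat(2,0).repeat(2,1))
```

```text
[0.44324763 0.30571639 0.15073974] y yaw 136.1591341128805 0.051089202444821055 255.28193180851176
```

View pics/w5c.png

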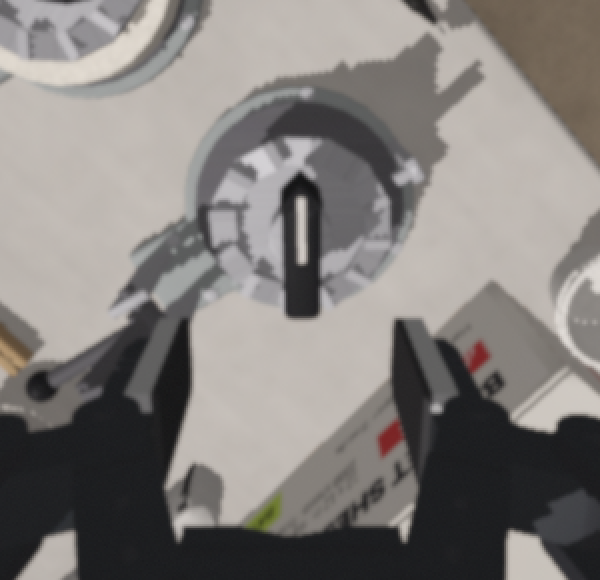

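The knob is square to the fingers (column 302, finger midpoint about 291), so I need about +3 mm along tool y. Then I'll go down and grip gently.

carry_out([
  {"travel":[-0.09,0.09,-0.8],"fingers":-0.2,"delta_rot":[0,0,0]},
  {"travel":[0,0,-0.8],"fingers":-0.2,"delta_rot":[0,0,0]},
  {"travel":[0,0,-0.8],"fingers":-0.2,"delta_rot":[0,0,0]},
  {"travel":[0,0,-0.8],"fingers":-0.2,"delta_rot":[0,0,0]},
  {"travel":[0,0,-0.4],"fingers":-0.2,"delta_rot":[0,0,0]},
])

```text
clock: 11.12
tcp_pos: [0.4406, 0.3078, 0.0597]
orientation: [-0.0, -0.392, 0.92, 0.0]
wrist_force: [0.2, 0.9, -0.0]
finger_gap: 0.0513
grip_force: 0.0
```

carry_out([
  {"travel":[0,0,0],"fingers":0.4,"delta_rot":[0,0,0]},
  {"travel":[0,0,0],"fingers":0.6,"delta_rot":[0,0,0]},
  {"travel":[0,0,0],"fingers":1,"delta_rot":[0,0,0]},
  {"travel":[0,0,0],"fingers":1,"delta_rot":[0,0,0]},
  {"travel":[0,0,0],"fingers":1,"delta_rot":[0,0,0]},
], squeeze=20)

```text
clock: 11.75
tcp_pos: [0.4407, 0.3083, 0.0607]
orientation: [0.0, -0.393, 0.92, 0.0]
wrist_force: [-3.5, 2.3, 4.4]
finger_gap: 0.0229
grip_force: 20.7
```

carry_out([
  {"travel":[0,0,0.1],"fingers":1,"delta_rot":[0,0,0]},
  {"travel":[0,0,0.1],"fingers":1,"delta_rot":[0,0,0]},
  {"travel":[0,0,0],"fingers":1,"delta_rot":[0,0,0]},
])

```text
clock: 12.12
tcp_pos: [0.4408, 0.3085, 0.0626]
orientation: [-0.0, -0.393, 0.92, 0.001]
wrist_force: [3.7, 6.8, -18.0]
finger_gap: 0.0135
grip_force: 25.1
```

The knob is now held (gap 13.5 mm). I'll relieve the upward pull and turn clockwise.

carry_out([
  {"travel":[0,0,-0.08],"fingers":1,"delta_rot":[0,0,-0.4]},
  {"travel":[0,0,0],"fingers":1,"delta_rot":[0,0,-0.6]},
  {"travel":[0,0,0],"fingers":1,"delta_rot":[0,0,-1]},
  {"travel":[0,0,0],"fingers":1,"delta_rot":[0,0,-1]},
  {"travel":[0,0,0],"fingers":1,"delta_rot":[0,0,-1]},
])

```text
clock: 12.75
tcp_pos: [0.4409, 0.3085, 0.0625]
orientation: [0.0, -0.201, 0.98, 0.001]
wrist_force: [-1.2, 4.6, -3.9]
finger_gap: 0.0138
grip_force: 27.2
```

carry_out([
  {"travel":[0,0,0],"fingers":1,"delta_rot":[0,0,-1]},
  {"travel":[0,0,0],"fingers":1,"delta_rot":[0,0,-1]},
  {"travel":[0,0,0],"fingers":1,"delta_rot":[0,0,-1]},
  {"travel":[0,0,0],"fingers":1,"delta_rot":[0,0,-1]},
  {"travel":[0,0,0],"fingers":1,"delta_rot":[0,0,-1]},
])

```text
clock: 13.38
tcp_pos: [0.4409, 0.3084, 0.0625]
orientation: [0.0, 0.048, 0.999, 0.0]
wrist_force: [-0.6, 3.4, -4.0]
finger_gap: 0.0134
grip_force: 27.2
```

carry_out([
  {"travel":[0,0,0],"fingers":1,"delta_rot":[0,0,-1]},
  {"travel":[0,0,0],"fingers":1,"delta_rot":[0,0,-0.4]},
  {"travel":[0,0,0],"fingers":1,"delta_rot":[0,0,0]},
  {"travel":[0,0,0],"fingers":1,"delta_rot":[0,0,0]},
])

```text
clock: 13.88
tcp_pos: [0.4409, 0.3083, 0.0625]
orientation: [-0.0, 0.116, 0.993, 0.0]
wrist_force: [-0.2, 5.6, -6.8]
finger_gap: 0.0134
grip_force: 26.9
```

carry_out([
  {"travel":[0,0,0],"fingers":0.4,"delta_rot":[0,0,0]},
  {"travel":[0,0,0],"fingers":0,"delta_rot":[0,0,0]},
  {"travel":[0,0,0],"fingers":-0.2,"delta_rot":[0,0,0]},
  {"travel":[0,0,0],"fingers":-0.2,"delta_rot":[0,0,0]},
  {"travel":[0,0,0.3],"fingers":-0.2,"delta_rot":[0,0,0]},
])

```text
clock: 14.5
tcp_pos: [0.4402, 0.3075, 0.0704]
orientation: [-0.0, 0.116, 0.993, -0.0]
wrist_force: [-0.4, -0.1, 0.1]
finger_gap: 0.0518
grip_force: 0.0
```

carry_out([
  {"travel":[0,0,0.8],"fingers":-0.2,"delta_rot":[0,0,0]},
  {"travel":[0,0,0.8],"fingers":-0.2,"delta_rot":[0,0,0]},
  {"travel":[0,0,0.8],"fingers":-0.2,"delta_rot":[0,0,0]},
  {"travel":[0,0,0.8],"fingers":-0.2,"delta_rot":[0,0,0]},
  {"travel":[0,0,0],"fingers":-0.2,"delta_rot":[0,0,0]},
])

```text
clock: 15.12
tcp_pos: [0.442, 0.3085, 0.1526]
orientation: [0.002, 0.116, 0.993, 0.001]
wrist_force: [-0.1, -0.0, -0.2]
finger_gap: 0.0511
grip_force: 0.0
```

Run:
```python
from h import *
s,c=snap('wrist','w6');print(s['tcp_pos'],s['finger_gap'],s['wrist_force'])
snap('side','side6')
o=np.zeros((580,800,3),np.uint8);o[:,:600]=c['color'][70:360,110:410,::-1].repeat(2,0).repeat(2,1);o[:200,600:]=cv2.resize(cv2.imread('pics/side6.png')[140:240,235:335],(200,200),interpolation=3);cv2.imwrite('pics/z6.png',o)
```

```text
[0.44195186 0.30848028 0.15257918] 0.05105584838623398 [-0.0634243  -0.04178782 -0.24518946]
```

View pics/z6.png

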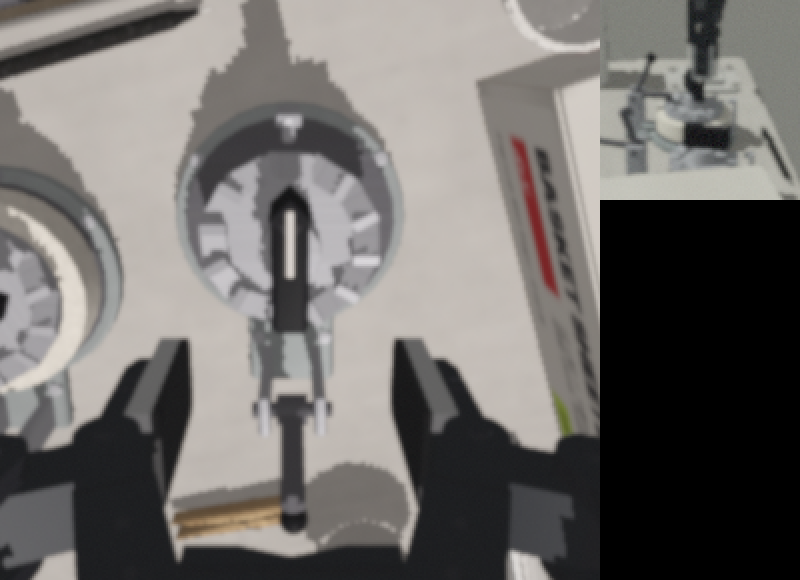

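The knob's pointed end (290,190) is in line with the index post (289,122). The pawl lies thrown outward with its ball at (292,520), and the robot touches nothing.

```bash
python3 -c "
from workcell import env
print(env.hand_in())"
```

```text
the job is handed in; nothing more can be done
None
```

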